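Assemble a board camera: board, LED ring, front cover and cap onto the base

ROBOT

A 6-joint arm with a two-finger parallel gripper is mounted at the origin on a cart in front of the work surface, level with it; the furniture and walls round the work are solid. World frame = base frame: x ahead of the robot, y to its left, z up, the work surface at z = 0. Lengths are in m, angles in rad, forces in N, time in s.
With the tool pointing down it reaches from about 0.3 to 0.775 m from the base axis. Payload 14.6 kg.
Tool frame: the origin (TCP) lies at the very end of the fingers, on their centre line; the grasp point (between the pads) lies 19 mm behind it; z points along the fingers, y is the line along which they close (so a half turn about z gives the same grasp; the last joint's range is limited). The gripper opens to 85 mm and grips with 20 to 120 N. Pads are 22 mm wide; open, the fingers measure 114 mm over their backs; the gripper's body (76 mm by 85 mm) begins 54 mm behind the grasp point. The pads swing forward as they close: fully open they stand 13 mm farther back than shut.
Start: joints at [-1.364, 0.3, 1.521, -0, 1.321, -0.067], TCP at [0.149, -0.53, 0.231] pointing down, gripper open.
Joint ranges: [-3.03, 3.03], [-0.79, 2.21], [0.23, 2.52], [-1.04, 4.18], [0, 3.07], [-2.55, 2.55]. Speed limits (rad/s): [2.22, 2.22, 2.57, 3.14, 3.14, 3.14].

INTERFACE

Orientations are given as [roll, pitch, yaw] about the fixed x, y, z axes, in that order (R = Rz(yaw) Ry(pitch) Rx(roll)).
In Python, from bench import * gives the robot as it stands.
- The arm moves only by the tool servo_tool, never from a script. Its argument "plan" is text: rows parted by semicolons, each of 5 numbers parted by spaces: the shift along the tool's x, y, z in cm, then the turn about the tool's z in rad, then the opening, from 0 (shut) to 1 (fully open). A call has 1 to 10 rows; each row shifts and turns the commanded pose from where the row before left it, along the tool's axes as they then stand; what a row does not reach is not made up. A row lasts 1/12 s, in which the tool goes at most 41.7 mm and 7.16 degrees, less where a joint would pass 70% of its speed; a pose out of reach is approached as far as the arm can. A call with a gripper value outside its range is refused whole. The fingers move at their own pace and stop on an object; the grip force is fixed at half the most. Time passes only in rows, so rows that do not move let the fingers close. It gives the time, the measured TCP pose, the force, the opening and the grip force at its end, in the units of the state.
- sense(): the state, without advancing time (a new reading comes with each control period).
- grab_frame(name): name is "scene" or "side" or "wrist"; returns a dict with "pixels" (384x512x3 uint8, blue, green, red), "intrinsics" (3x3 intrinsics, pixels), "pose" (4x4, takes a point from camera to world coordinates). Camera axes: x right, y down, z forward; pixel columns grow to the right and rows downward; lengths in m; the calibration is good to about 2 mm. A picture is of the moment at which its call begins. There is no depth.
- job_done(): hands the job in; it is judged then, once.
The state is a dict: "time": time; "joints": joint angles; "dq": joint speeds; "tau": joint torques, N m; "eef_pos": TCP position; "tool_rot": TCP orientation; "ft_force": force on the tool from outside, world axes, zero at the start; "moment": the same for the moment, N m; "width": finger opening in m; "gripper_force": force on a finger pad.
Only numpy, scipy, OpenCV 4.12 (cv2) and the standard library are available. Lean on these libraries where they do the work, as an engineer would, in place of code of your own. Each camera call takes 0.05 s, during which the arm holds its last target. There are 200 camera calls.

TASK

Put the small camera together on its round white base. Set the board camera down flat between the four brass posts, lens up; lay the LED ring over the lens so that it lies flat on the tops of the posts, with its LEDs up; lower the white front cover over both until it sits all the way down on the base; and last lay the black cap flat inside the raised rim on the cover's front. Leave the solder spool, screw jar, side cutters and carton where they are.

Things in the scene. Friction and masses are not known exactly. Their poses are not given: they have to be found in the camera images.
- camera_base: camera base, fixed: white disc 96 mm across, 8 mm high; on it an aluminium land 55 mm across (top at 12 mm) with four brass posts 14 mm tall (tops at 26 mm) 23.25 mm from the centre on this body's +x, +y, -x, -y axes, 5.5 mm thick at the foot, 3.8 mm at the top; the board fits between, sides to the posts, 1.5 mm free each side. The cover rests on the white disc. Origin: centre of underside, on the bench; z up.
- board_camera_center (a point): board camera, loose, lens up, 30 g: green board 38 x 38 x 5 mm, on it a black block 20 x 20 mm (5 to 12 mm above the board's underside) and an upright lens barrel 16 mm across (12 to 26 mm), to be gripped. This point: its middle, 13 mm above its underside; x, y along the board's sides, z along the lens. Seated on the land, this point is 25 mm above the bench.
- led_ring_center (a point): LED ring, loose, 50 g: flat aluminium ring, white top with eight LEDs (LEDs up), 50 mm across outside, 8 mm thick (LEDs 3 mm more), hole 20 mm, widened to 25 mm at the underside to find the lens barrel. Grip across its outside. This point: its middle, 4 mm above its underside; z up. On the posts this point is 30 mm above the bench and the lens stands out 4 mm above the ring.
- front_cover_center (a point): front cover, loose, standing right way up, 70 g: white sleeve 64 mm across outside, 60 mm inside, open below, 36.5 mm high; its front (top) has a 40 mm window and a raised rim 2.5 mm high, 57 mm across inside, for the cap. Grip across its outside. This point: its middle, 18.25 mm above its lower edge; z up. Fully down, this point is 26.25 mm and the floor of the rim 42 mm above the bench.
- cap_center (a point): cap, loose, lying flat: a plain black disc 52 mm across, 9 mm thick, 20 g. Grip it across its outside. This point: its middle, 4.5 mm above its underside; z up. In the cover's rim this point is 46.5 mm above the bench.
- spool: solder spool, a bystander to be left alone: blue flanges, 58 mm across, 42 mm high, standing. Origin: under its middle, on the bench.
- screw_jar: screw jar with yellow lid, a bystander to be left alone: 46 mm across, 56 mm high. Origin: centre of its underside.
- side_cutters: side cutters with red grips, a bystander to be left alone: 52 x 107 x 12 mm, lying flat. Origin: under its middle, y along the tool.
- small_carton: small brown carton, a bystander to be left alone: 45 x 63 x 35 mm. Origin: centre of its underside.

How it is judged:
By the outcome, as a careful person would: the job done as asked, in the order asked, and still so for the second after the job is handed in, with the robot touching nothing.
It also fails if it takes over 115 s, if anything falls off the work surface, if the arm or the gripper's body presses on something with over 40 N, if the wrist force passes 120 N, or if a joint passes its speed limit or range.

## Working session

There is one attempt and no reset: what is moved stays moved. The work goes in short steps, Python scripts to look and compute and a tool call to move; the robot and the scene stay as the last step left them, time stands still between calls to the robot, and variables do not carry over. Pictures are saved under pics/ and viewed, at most 14 in all, crops included, and the job is handed in when it is done.

Besides the shell and the picture viewer there is one more tool, called after ">>>" as name(argument=value, ...), one argument or row to a line, values as JSON. servo_tool: Moves the arm, as the interface text tells. Its arguments: {"type":"object","properties":{"plan":{"type":"string"}},"required":["plan"]}

```bash
mkdir -p pics; ls
python3 - <<'E'
from bench import *
import cv2,pickle,numpy as np
d={}
for n in ("scene","side","wrist"):
    f=grab_frame(n); d[n]=f; cv2.imwrite(f"pics/{n}0.png",f["pixels"])
    print(n,np.round(f["intrinsics"],1).tolist(),np.round(f["pose"],3).tolist())
pickle.dump(d,open("f0.pkl","wb")); print(sense())
E
```

```text
pics
scene [[395.3, 0.0, 255.5], [0.0, 395.3, 190.5], [0.0, 0.0, 1.0]] [[-0.934, -0.246, 0.26, 0.265], [-0.357, 0.673, -0.648, 0.59], [-0.016, -0.698, -0.716, 0.829], [0.0, 0.0, 0.0, 1.0]]
side [[470.5, 0.0, 254.6], [0.0, 470.5, 192.9], [0.0, 0.0, 1.0]] [[-0.999, 0.023, -0.044, 0.6], [0.046, 0.768, -0.639, 0.587], [0.019, -0.641, -0.768, 0.884], [0.0, 0.0, 0.0, 1.0]]
wrist [[329.8, 0.0, 255.8], [0.0, 329.8, 188.0], [0.0, 0.0, 1.0]] [[0.27, -0.919, -0.288, 0.221], [-0.963, -0.258, -0.078, -0.508], [-0.002, 0.298, -0.955, 0.374], [0.0, 0.0, 0.0, 1.0]]
{'time': 0.15, 'joints': array([-1.36360426e+00,  3.00358405e-01,  1.52140894e+00, -6.56213847e-06,
        1.32069602e+00, -6.66046620e-02]), 'dq': array([ 1.35699663e-04, -2.47688484e-03, -3.33055571e-03, -1.33651550e-03,
       -3.66293284e-05,  1.12661308e-03]), 'tau': array([ 1.15266917e-03, -5.43657839e+01, -3.61884320e+01,  3.47671835e-05,
        3.17188307e-03,  4.23256881e-05]), 'eef_pos': array([ 0.14867285, -0.52935273,  0.23085596]), 'tool_rot': array([-3.14072345e+00, -5.16079567e-05,  2.73798333e-01]), 'ft_force': array([ 0.64818552,  0.3934379 , -0.77998999]), 'moment': array([ 0.04507209,  0.00611196, -0.00843941]), 'gripper_force': 0.0, 'width': 0.08551341069836377}
```

View pics/scene0.png

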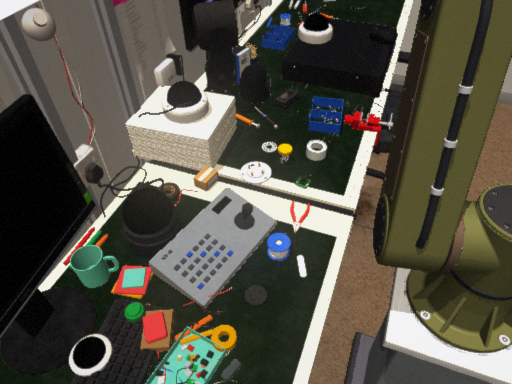

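View pics/side0.png

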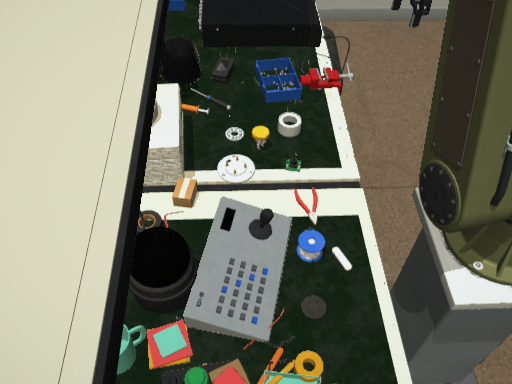

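The scene and side views show these objects, in side pixels:
- base (236,167)
- LED ring (235,133)
- cover (290,124)
- board camera (293,162)
- dark cap (313,306)
- jar (261,135), standing between the ring and the cover

I'll take rough positions from these, then refine them with the wrist camera.

```bash
cat > h.py <<'E'
from bench import *
import cv2,pickle,numpy as np
def ray(f,u,v):
    K,P=np.array(f["intrinsics"]),np.array(f["pose"])
    return P[:3,3],P[:3,:3]@np.linalg.solve(K,[u,v,1.])
def onz(f,u,v,z):
    o,d=ray(f,u,v); return o+d*(z-o[2])/d[2]
def proj(f,p):
    P=np.array(f["pose"]); c=np.array(f["intrinsics"])@(P[:3,:3].T@(np.array(p)-P[:3,3])); return c[:2]/c[2]
def tri(obs):
    A=np.zeros((3,3));b=np.zeros(3)
    for f,u,v in obs:
        o,d=ray(f,u,v);d=d/np.linalg.norm(d);M=np.eye(3)-np.outer(d,d);A+=M;b+=M@o
    return np.linalg.solve(A,b)
def blobs(mask,amin=20):
    n,l,s,c=cv2.connectedComponentsWithStats(mask.astype(np.uint8))
    return [(np.round(c[i],1).tolist(),s[i].tolist()) for i in range(1,n) if s[i][4]>=amin]
def tool(dxyz):  # world shift -> tool axes, cm
    from scipy.spatial.transform import Rotation as R
    return np.round(R.from_euler('xyz',sense()['tool_rot']).inv().apply(dxyz)*100,2)
E
python3 - <<'E'
from h import *
d=pickle.load(open("f0.pkl","rb")); s=d["side"]; c=d["scene"]
for n,u,v,z,u2,v2 in (("base",236,167,.01,256,172),("ring",235,133,.008,269,147),("cover",290,119,.0365,316,145),("board",293,160,.015,303,182),("cap",313,306,.009,256,295),("jar",261,131,.056,285,149),("spool",311,240,.042,279,241),("cutter",313,205,.01,299,216),("carton",185,192,.02,206,177)):
    print(n,np.round(onz(s,u,v,z),3),np.round(onz(c,u2,v2,z),3),np.round(tri([(s,u,v),(c,u2,v2)]),3))
a=cv2.resize(s["pixels"][100:180,205:345],None,fx=5.5,fy=5.5,interpolation=cv2.INTER_CUBIC)
cv2.imwrite("pics/c1.png",a)
E
```

```text
base [ 0.592 -0.227  0.01 ] [ 0.589 -0.224  0.01 ] [ 0.592 -0.233  0.002]
ring [ 0.592 -0.355  0.008] [ 0.593 -0.351  0.008] [ 0.593 -0.352  0.009]
cover [ 0.443 -0.376  0.036] [ 0.446 -0.378  0.036] [ 0.444 -0.368  0.044]
board [ 0.446 -0.243  0.015] [ 0.443 -0.226  0.015] [ 0.445 -0.245  0.004]
cap [0.445 0.16  0.009] [0.442 0.162 0.009] [0.444 0.157 0.002]
jar [ 0.526 -0.309  0.056] [ 0.525 -0.304  0.056] [ 0.526 -0.31   0.053]
spool [0.436 0.022 0.042] [0.434 0.021 0.042] [0.435 0.02  0.039]
cutter [ 0.412 -0.099  0.01 ] [ 0.417 -0.101  0.01 ] [ 0.415 -0.089  0.023]
carton [ 0.716 -0.14   0.02 ] [ 0.717 -0.143  0.02 ] [ 0.716 -0.14   0.022]
```

View pics/c1.png

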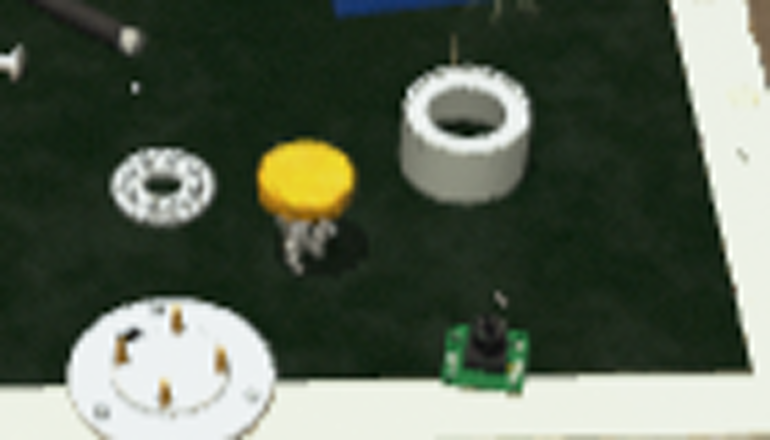

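View pics/wrist0.png

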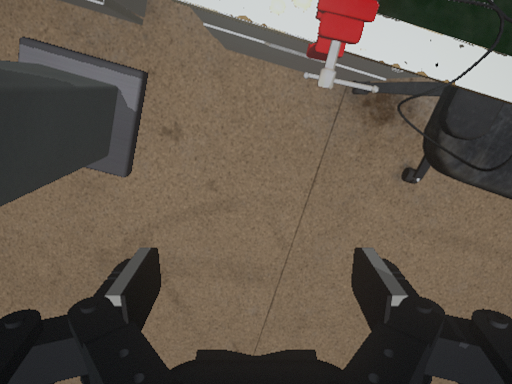

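The crop shows the board's sides nearly aligned with the world axes, and the base posts turned somewhat. The wrist view shows only the floor so far, so I'll move it over the work.

>>> servo_tool(
  plan="3 -1.7 -0.3 0 1;3 -1.7 -0.3 0 1;3 -1.7 -0.3 0 1;3 -1.7 -0.3 0 1;3 -1.7 -0.3 0 1;3 -1.7 -0.3 0 1;3 -1.7 -0.3 0 1;3 -1.7 -0.3 0 1;3 -1.7 -0.3 0 1;3 -1.7 -0.3 0 1",
)

```text
time: 0.98
eef_pos: [0.3924, -0.2833, 0.2614]
tool_rot: [-3.142, 0.0, 0.274]
ft_force: [0.7, -0.8, 0.2]
width: 0.0849
gripper_force: 0.0
```

>>> servo_tool(
  plan="0 0 -1 0 1;0 0 0 0 1;0 0 0 0 1",
)

```text
time: 1.23
eef_pos: [0.3915, -0.2849, 0.2713]
tool_rot: [3.141, -0.0, 0.274]
ft_force: [-0.3, -1.0, -0.6]
width: 0.0854
gripper_force: 0.0
```

Run:
```python
from h import *
f=grab_frame("wrist"); pickle.dump(f,open("w1.pkl","wb")); cv2.imwrite("pics/w1.png",f["pixels"])
s=sense(); print(s["joints"],s["eef_pos"],s["tool_rot"],s["ft_force"])
for n,p in dict(base=(.591,-.225,.01),ring=(.593,-.352,.008),cover=(.444,-.376,.0365),board=(.445,-.243,.015),jar=(.526,-.307,.056)).items(): print(n,np.round(proj(f,p)))
```

```text
[-7.05716014e-01  1.21752141e-01  1.64336453e+00 -1.38577487e-04
  1.37675357e+00  5.91926754e-01] [ 0.39107023 -0.28519211  0.27091746] [-3.14143815e+00  2.67722689e-04  2.73180320e-01] [-1.03472174  0.37154746 -1.03940291]
base [254. -47.]
ring [367. -12.]
cover [346. 131.]
board [235.  96.]
jar [315.  34.]
```

View pics/w1.png

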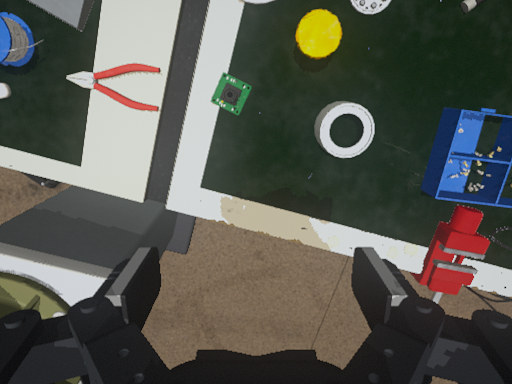

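The wrist view shows the board at (231,94), the cover at (346,131) and the jar at (318,34), all matching the predictions. The base is just off the top edge, so I'll shift forward to see everything.

>>> servo_tool(
  plan="3 0 0 0 1;3 0 0 0 1;3 0 0 0 1;3 0 0 0 1;0 0 0 0 1;0 0 0 0 1;0 0 0 0 1",
)

```text
time: 1.87
eef_pos: [0.5062, -0.2531, 0.2706]
tool_rot: [-3.141, 0.001, 0.273]
ft_force: [0.1, -0.1, -0.3]
width: 0.0855
gripper_force: 0.0
```

Run:
```python
from h import *
f=grab_frame("wrist"); pickle.dump(f,open("w2.pkl","wb")); im=f["pixels"]
cv2.imwrite("pics/w2.png",im)
s=sense(); print(s["eef_pos"],s["tool_rot"])
hsv=cv2.cvtColor(im,cv2.COLOR_BGR2HSV);H,S,V=cv2.split(hsv)
g=((H>50)&(H<85)&(S>140)&(V>70)); g[240:]=0
print("green",blobs(g)); cnt,_=cv2.findContours(g.astype(np.uint8),0,2); c=max(cnt,key=cv2.contourArea)
r=cv2.minAreaRect(c); bx=cv2.boxPoints(r); print(r); P=np.array([onz(f,*p,.005) for p in bx]); print(np.round(P,4),P.mean(0),np.linalg.norm(np.diff(P,axis=0),axis=1))
br=((H>5)&(H<25)&(S>90)&(V>70)&(V<230)); br[240:]=0; print("brass",blobs(br,4))
print("white",blobs((V>150)&(S<60),200)); print("yellow",blobs((H>20)&(H<35)&(S>150)&(V>150),100))
```

```text
[ 0.50606189 -0.25314948  0.27102013] [-3.14129868e+00  5.09078065e-04  2.72315894e-01]
green [([244.3, 186.2], [236, 177, 15, 21, 103])]
((241.3000030517578, 186.90000915527344), (14.758048057556152, 16.54690170288086), 26.56505012512207)
[[ 0.4425 -0.2355  0.005 ]
 [ 0.4644 -0.2397  0.005 ]
 [ 0.4605 -0.2584  0.005 ]
 [ 0.4383 -0.2544  0.005 ]] [ 0.45144013 -0.24697558  0.005     ] [0.02234765 0.0191058  0.02249431]
brass [([490.4, 19.7], [467, 0, 45, 43, 737]), ([302.5, 140.2], [291, 130, 36, 34, 117]), ([331.1, 142.1], [330, 140, 3, 5, 7]), ([332.5, 150.8], [332, 146, 2, 11, 21]), ([315.5, 170.9], [312, 170, 8, 2, 8]), ([479.3, 237.0], [478, 236, 3, 3, 6])]
white [([139.6, 138.1], [0, 0, 211, 272, 18547]), ([246.8, 165.9], [173, 0, 198, 333, 15954]), ([361.1, 100.3], [341, 79, 42, 44, 1088]), ([90.4, 113.9], [57, 84, 51, 52, 438]), ([13.3, 187.8], [0, 180, 29, 17, 374]), ([339.7, 226.3], [314, 203, 51, 47, 1079])]
yellow [([312.3, 151.2], [292, 131, 42, 41, 1290])]
```

View pics/w2.png

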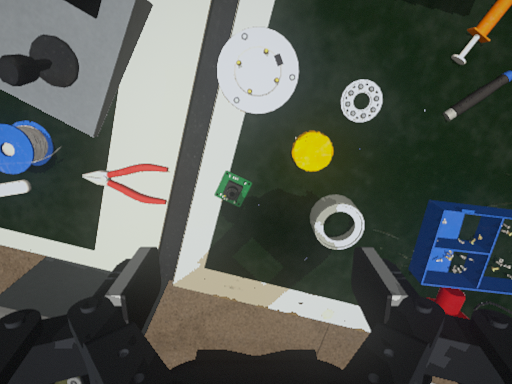

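The wrist view shows the base at (258,70), with posts at about (266,51), (239,63), (249,91) and (277,80). The ring is at (361,101), the cover's top at (340,226) and the board at (233,189).

Run:
```python
from h import *
f=pickle.load(open("w2.pkl","rb")); im=f["pixels"]
hsv=cv2.cvtColor(im,cv2.COLOR_BGR2HSV);H,S,V=cv2.split(hsv)
def show(n,p): print(n,np.round(p,4))
roi=np.zeros(H.shape,bool); roi[30:110,220:298]=1
m=roi&(H>8)&(H<35)&(S>70); 
for c,s in blobs(m,2): show(("post",c,s[4]),onz(f,*c,.022))
roi[:]=0; roi[160:215,205:260]=1
g=roi&(H>40)&(H<90)&(S>110)
c=cv2.convexHull(np.argwhere(g)[:,::-1].astype(np.int32)); r=cv2.minAreaRect(c); print(r)
P=np.array([onz(f,*p,.005) for p in cv2.boxPoints(r)]); show("board",P); show("ctr",P.mean(0)); print(np.linalg.norm(P[0]-P[1]),np.linalg.norm(P[1]-P[2]))
def ell(n,m,z,keep=None):
    c=cv2.convexHull(np.argwhere(m)[:,::-1].astype(np.int32)); P=np.array([onz(f,*p[0],z) for p in c]); (x,y),R=cv2.minEnclosingCircle(P[:,:2].astype(np.float32)); e=cv2.fitEllipse(P[:,:2].astype(np.float32)*1000); print(n,x,y,2*R,e)
w=(V>140)&(S<60)
def R(x0,y0,x1,y1):
    q=np.zeros(H.shape,bool); q[y0:y1,x0:x1]=1; return q
ell("ring",w&R(335,75,390,125),.008)
ell("cover",(V>170)&(S<60)&R(305,190,370,252),.0365)
ell("base",(V>200)&(S<60)&R(214,24,302,115),.008)
```

```text
('post', [265.8, 50.5], 13) [ 0.6162 -0.2321  0.022 ]
('post', [238.4, 62.4], 13) [ 0.5962 -0.2061  0.022 ]
('post', [276.4, 79.6], 13) [ 0.5901 -0.2521  0.022 ]
('post', [249.3, 90.8], 12) [ 0.5702 -0.2258  0.022 ]
((233.30001831054688, 188.4000244140625), (28.621667861938477, 27.280029296875), 26.56505012512207)
board [[ 0.4324 -0.2156  0.005 ]
 [ 0.4686 -0.223   0.005 ]
 [ 0.4609 -0.2591  0.005 ]
 [ 0.4241 -0.2524  0.005 ]]
ctr [ 0.4465 -0.2375  0.005 ]
0.03694019951924455 0.03684103169309099
ring 0.5946086645126343 -0.3568868935108185 0.050838518887758255 ((594.6774291992188, -356.9300842285156), (49.81051254272461, 50.11752700805664), 116.65309143066406)
cover 0.4440816342830658 -0.37620779871940613 0.06261143833398819 ((443.83203125, -376.50238037109375), (60.955081939697266, 61.6533317565918), 66.03790283203125)
base 0.5852081775665283 -0.2191559076309204 0.11901047080755234 ((588.01904296875, -225.1051025390625), (94.41036987304688, 115.34192657470703), 66.11139678955078)
```

The geometry checks out:
- **Base:** opposite posts are 46.4 mm apart. Centre (0.5932,-0.229), yaw about -7.7°.
- **Board:** (0.4465,-0.2375), yaw about -11°.

I'll grip the lens at 45° to the board's sides, so the fingers pass between the posts. First I'll hover over the board.

>>> servo_tool(
  plan="0 0 4 -0.107 1;0 0 4 -0.107 1;0 0 4 -0.107 1;-2.05 -2.3 2.5 0 1;-2.05 -2.3 2.5 0 1;0 0 0 0 1;0 0 0 0 1;0 0 0 0 1",
)

```text
time: 2.58
eef_pos: [0.4477, -0.2382, 0.1026]
tool_rot: [3.139, -0.001, 0.593]
ft_force: [1.3, 1.1, 0.8]
width: 0.0853
gripper_force: 0.0
```

Run:
```python
from h import *
f=grab_frame("wrist"); im=f["pixels"]; cv2.imwrite("pics/w3.png",im); pickle.dump(f,open("w3.pkl","wb"))
s=sense(); print(s["eef_pos"],s["tool_rot"],s["ft_force"])
H,S,V=cv2.split(cv2.cvtColor(im,cv2.COLOR_BGR2HSV))
u,v=proj(f,(.4465,-.2375,.005)); print(u,v)
g=(H>40)&(H<90)&(S>110); q=np.zeros(H.shape,bool); q[int(v)-45:int(v)+45,int(u)-50:int(u)+50]=1; g&=q
c=cv2.convexHull(np.argwhere(g)[:,::-1].astype(np.int32)); r=cv2.minAreaRect(c); print(r)
P=np.array([onz(f,*p,.005) for p in cv2.boxPoints(r)]); print(np.round(P,4),P.mean(0)); print(np.linalg.norm(P[0]-P[1]),np.linalg.norm(P[1]-P[2]))
```

```text
[ 0.44825231 -0.23822465  0.10281561] [ 3.13866373e+00 -1.30367115e-03  5.93963549e-01] [-0.21319656 -0.20653412  0.02156392]
255.8352163088196 189.86383141812806
((267.6462707519531, 201.49644470214844), (81.75862121582031, 48.655174255371094), 43.602821350097656)
[[ 0.431  -0.216   0.005 ]
 [ 0.4682 -0.222   0.005 ]
 [ 0.4568 -0.2855  0.005 ]
 [ 0.4171 -0.2814  0.005 ]] [ 0.44326964 -0.25121892  0.005     ]
0.037687308587288325 0.06455774458146069
```

View pics/w3.png

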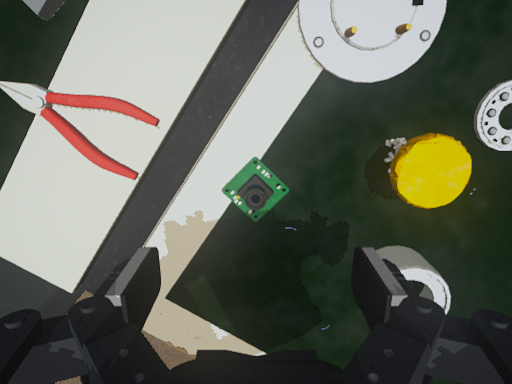

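The board's corners are at (222,189), (256,157), (289,187) and (254,221), which puts its middle at (255.3,188.5). That agrees with the prediction within 1 mm. I'll tighten the mask to get its angle.

Run:
```python
from h import *
f=pickle.load(open("w3.pkl","rb")); im=f["pixels"]
H,S,V=cv2.split(cv2.cvtColor(im,cv2.COLOR_BGR2HSV))
g=(H>40)&(H<90)&(S>110)&(V>75); q=np.zeros(H.shape,bool); q[145:232,212:300]=1; g&=q
g=cv2.morphologyEx(g.astype(np.uint8),cv2.MORPH_OPEN,np.ones((3,3)))
n,l,s,c=cv2.connectedComponentsWithStats(g); g=l==1+np.argmax(s[1:,4])
c=cv2.convexHull(np.argwhere(g)[:,::-1].astype(np.int32))[:,0]
P=np.array([onz(f,*p,.005) for p in c])[:,:2]*1000
r=cv2.minAreaRect(P.astype(np.float32)); print(r)
b=cv2.boxPoints(r); print(np.round(b,1),np.degrees(np.arctan2(*(b[2]-b[1])[::-1])))
k=(V<45)&(S<140)&q; k[:,:]&=True
print(tool([r[0][0]/1000-sense()["eef_pos"][0],r[0][1]/1000-sense()["eef_pos"][1],.0140-sense()["eef_pos"][2]]))
```

```text
((446.3207092285156, -237.32484436035156), (37.94723129272461, 37.631370544433594), 78.48311614990234)
[[ 424.1 -252.2]
 [ 461.  -259.7]
 [ 468.5 -222.5]
 [ 431.7 -215. ]] 78.483116
[-0.12 -0.21  8.88]
```

Board size 37.9 × 37.6 mm matches the spec, with yaw -11.5°. I'll descend and grip.

>>> servo_tool(
  plan="-0.1 -0.2 3 0 1;0 0 3 0 0.5;0 0 2 0 0.5;0 0 0.85 0 0.5;0 0 0 0 0.5;0 0 0 0 0;0 0 0 0 0;0 0 0 0 0;0 0 0 0 0;0 0 0 0 0",
)

```text
time: 3.47
eef_pos: [0.4464, -0.2366, 0.0146]
tool_rot: [3.139, -0.001, 0.595]
ft_force: [-1.2, 1.1, 6.3]
width: 0.013
gripper_force: 58.5
```

>>> servo_tool(
  plan="0 0 0 0 0;0 0 -1.5 0 0;0 0 -3 0 0;0 0 -3 0 0;0 0 0 0 0;0 0 0 0 0",
)

```text
time: 3.97
eef_pos: [0.4465, -0.2367, 0.0902]
tool_rot: [3.137, -0.002, 0.595]
ft_force: [-0.1, -0.2, -1.4]
width: 0.0131
gripper_force: 58.6
```

Run:
```python
from h import *
f=grab_frame("wrist"); im=f["pixels"]; cv2.imwrite("pics/w4.png",im); pickle.dump(f,open("w4.pkl","wb"))
s=sense(); print(s["eef_pos"],s["tool_rot"],s["ft_force"],s["width"],s["gripper_force"])
```

```text
[ 0.44572342 -0.23624512  0.08873162] [ 3.13960926e+00 -8.91097743e-04  5.94816251e-01] [-0.59773718  0.57554951 -0.83620332] 0.012732019509115912 58.591745495796204
```

View pics/w4.png

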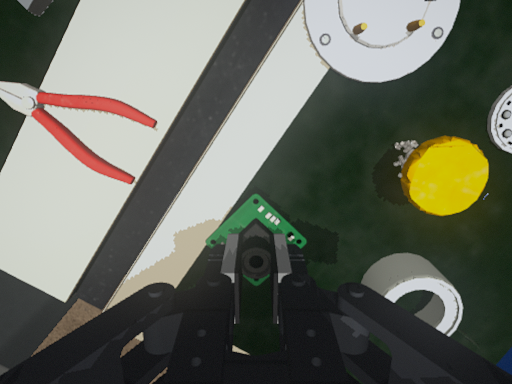

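The board is held, with its far corner at (255,195) and side corners at (207,242) and (307,241). Next I'll work out its pose in the hand.

Run:
```python
from h import *
f=pickle.load(open("w4.pkl","rb")); im=f["pixels"]
e=np.array([ 0.44572342,-0.23624512,0.08873]); yaw=.5948
H,S,V=cv2.split(cv2.cvtColor(im,cv2.COLOR_BGR2HSV))
g=(H>55)&(H<85)&(S>130)&(V>75); g[:190]=0; g[252:]=0; g[:,:195]=0; g[:,315:]=0
g=cv2.morphologyEx(g.astype(np.uint8),cv2.MORPH_OPEN,np.ones((3,3)))
z=e[2]-.0146+.005
pts=[]
def fit(cols,):
    c=np.array([(u,np.argmax(g[:,u])) for u in cols if g[:,u].any()],float)
    P=np.array([onz(f,u,v-.5,z) for u,v in c])[:,:2]
    vx,vy,x0,y0=cv2.fitLine((P*1000).astype(np.float32),cv2.DIST_HUBER,0,.01,.01).ravel()
    return np.array([vx,vy]),np.array([x0,y0])
L=fit(range(216,250)); R=fit(range(262,298))
for d,p in (L,R): print(np.degrees(np.arctan2(d[1],d[0])),p)
c=np.linalg.solve(np.c_[L[0],-R[0]],R[1]-L[1]); corner=L[1]+L[0]*c[0]
dirL=L[0]*np.sign(L[0]@(L[1]-corner)); dirR=R[0]*np.sign(R[0]@(R[1]-corner))
ctr=corner+19*(dirL+dirR); print("corner",corner,"ctr",ctr)
dw=ctr-e[:2]*1000; X=np.array([np.cos(yaw),np.sin(yaw)]);Y=np.array([np.sin(yaw),-np.cos(yaw)])
print("ctr in tool mm",dw@X,dw@Y)
```

```text
-4.470061 [ 453.35065 -221.23352]
80.6431 [ 463.19876 -241.41516]
corner [ 466.3567  -222.25027] ctr [ 444.32538 -239.51665]
ctr in tool mm -2.9911205524822257 1.9262941713461434
```

Run:
```python
from h import *
f=pickle.load(open("w4.pkl","rb")); im=f["pixels"]
e=np.array([ 0.44572342,-0.23624512,0.08873]); yaw=.5948
X=np.array([np.cos(yaw),np.sin(yaw)]);Y=np.array([np.sin(yaw),-np.cos(yaw)])
for n,u,v,h in (("L",207,242,.005),("R",307,241,.005),("T",255,194.5,.005),("lens",257,258,.026)):
    p=onz(f,u,v,e[2]-.0146+h)[:2]-e[:2]; print(n,np.round([p@X*1000,p@Y*1000],1))
cv2.imwrite("pics/c4.png",cv2.resize(im[180:310,190:325],None,fx=4.4,fy=4.4,interpolation=cv2.INTER_CUBIC))
```

```text
L [ -1.1 -25.9]
R [-0.6 25.8]
T [24.8 -1. ]
lens [ 1.3 -0.2]
```

View pics/c4.png

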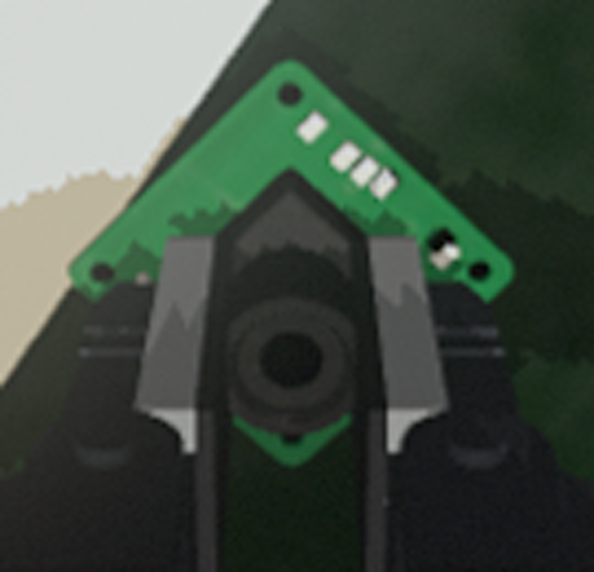

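The crop shows the board level in the hand, turned 45° to the fingers. The side holes are at crop (101,272) and (479,270), and both tips are on the centre line. I'll raise it, turn +3.2°, and move behind the base to measure all four posts in the same view.

>>> servo_tool(
  plan="0 0 -1 0 0;0 0 -1.2 -0.056 0;1.55 2.7 0 0 0;1.55 2.7 0 0 0;1.55 2.7 0 0 0;0 0 0 0 0;0 0 0 0 0;0 0 0 0 0",
)

```text
time: 4.68
eef_pos: [0.5307, -0.2719, 0.1091]
tool_rot: [-3.14, 0.001, 0.651]
ft_force: [0.1, -0.4, -0.1]
width: 0.0128
gripper_force: 58.7
```

```bash
cat > posts.py <<'E'
from h import *
def posts(f,e,yaw,guess=(.5932,-.229),z=.022):
    H,S,V=cv2.split(cv2.cvtColor(f["pixels"],cv2.COLOR_BGR2HSV)); out=[]
    X=np.array([np.cos(yaw),np.sin(yaw)]);Y=np.array([np.sin(yaw),-np.cos(yaw)])
    m=((H>8)&(H<35)&(S>70))
    for k in range(4):
        a=np.radians(-7.7+90*k); u,v=proj(f,(guess[0]+.02325*np.cos(a),guess[1]+.02325*np.sin(a),z))
        q=np.zeros(H.shape,bool); q[max(0,int(v)-14):int(v)+15,max(0,int(u)-14):int(u)+15]=1
        b=blobs(m&q,5)
        if b:
            c=max(b,key=lambda t:t[1][4]); p=onz(f,*c[0],z); out.append(p[:2]); d=p[:2]-e[:2]; print(k,c[0],c[1],np.round(p[:2],4),"tool mm",np.round([d@X*1e3,d@Y*1e3],1))
        else: print(k,"none near",u,v)
    return np.array(out)
if __name__=="__main__":
    s=sense(); f=grab_frame("wrist"); pickle.dump(f,open("w5.pkl","wb")); cv2.imwrite("pics/w5.png",f["pixels"])
    print(s["eef_pos"],s["tool_rot"],s["width"])
    P=posts(f,s["eef_pos"],s["tool_rot"][2]); print(P.mean(0)); 
    if len(P)==4:
        d=P[0]-P[2]; d2=P[1]-P[3]; print(np.linalg.norm(d),np.linalg.norm(d2),np.degrees(np.arctan2(d[1],d[0])),np.degrees(np.arctan2(d2[1],d2[0]))-90)
E
python3 posts.py
```

```text
[ 0.53072821 -0.27188537  0.10911695] [-3.13977938e+00  7.80490991e-04  6.50911294e-01] 0.012837336411004164
0 [289.4, 58.9] [286, 56, 7, 7, 37] [ 0.6165 -0.2321] tool mm [92.3 20.3]
1 [239.0, 59.0] [236, 56, 7, 7, 37] [ 0.5965 -0.206 ] tool mm [ 92.3 -12.6]
2 [239.8, 110.5] [237, 107, 7, 8, 44] [ 0.5704 -0.2259] tool mm [ 59.4 -12.5]
3 [287.6, 110.3] [284, 107, 8, 8, 41] [ 0.5903 -0.2518] tool mm [59.6 20.1]
[ 0.59341781 -0.22895092]
0.04646417736869972 0.04619623661503172 -7.735472400222657 -7.7707867503932135
```

View pics/w5.png

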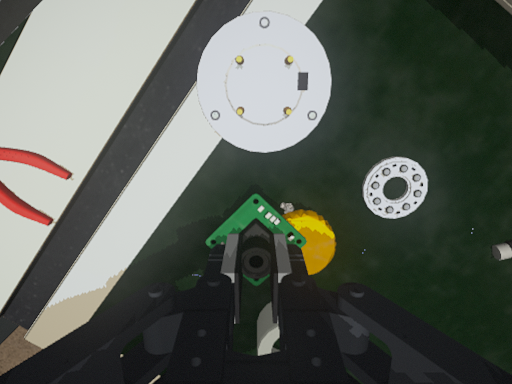

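The wrist view shows the four posts clearly. The base centre is (0.5934,-0.2290), yaw -7.75°, and the tool yaw is now 45° to that. I'll move over the base and check again just above it.

>>> servo_tool(
  plan="2.56 0.13 0 0 0;2.56 0.13 0 0 0;2.56 0.12 0 0 0;0 0 2.5 0 0;0 0 2.4 0 0;0 0 0 0 0;0 0 0 0 0;0 0 0 0 0",
)

```text
time: 5.4
eef_pos: [0.595, -0.2292, 0.0625]
tool_rot: [3.14, -0.001, 0.65]
ft_force: [0.2, 0.0, -0.4]
width: 0.0129
gripper_force: 58.7
```

Run:
```python
from h import *
s=sense(); f=grab_frame("wrist"); pickle.dump(f,open("w6.pkl","wb")); print(s["eef_pos"],s["tool_rot"])
cv2.imwrite("pics/c6.png",cv2.resize(f["pixels"][160:310,180:335],None,fx=3.9,fy=3.9,interpolation=cv2.INTER_CUBIC))
for k in range(4):
    a=np.radians(-7.75+90*k); print(k,[np.round(proj(f,(.5934+.02325*np.cos(a),-.22895+.02325*np.sin(a),z))) for z in (.012,.026)])
```

```text
[ 0.59500915 -0.22920289  0.06249602] [ 3.14027118e+00 -6.78840055e-04  6.50403265e-01]
0 [array([283., 188.]), array([285., 196.])]
1 [array([230., 188.]), array([228., 196.])]
2 [array([231., 237.]), array([229., 247.])]
3 [array([282., 237.]), array([283., 247.])]
```

View pics/c6.png

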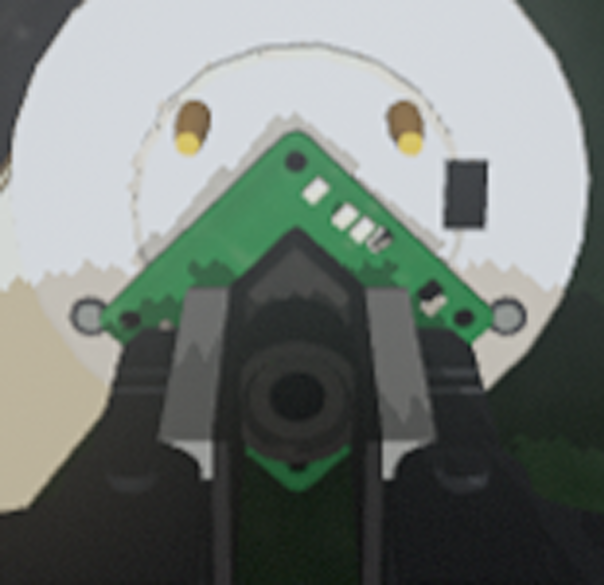

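The crop shows the front post tops at crop (188,144) and (410,144), or image (228.2,196.9) and (285.1,196.9). That is exactly where the base estimate puts them. I'll work out the remaining offset between board and base from this frame.

Run:
```python
from h import *
f=pickle.load(open("w6.pkl","rb")); s=sense(); e=np.array([.59501,-.22920,.0625]); yaw=.6504
X=np.array([np.cos(yaw),np.sin(yaw)]);Y=np.array([np.sin(yaw),-np.cos(yaw)])
def T(u,v,z):
    p=onz(f,180+u/3.9,160+v/3.9,z)[:2]-e[:2]; return np.array([p@X,p@Y])*1e3
zb=e[2]-.0146+.005
h=[T(130,319,zb),T(465,317,zb),T(296,130,zb),T(298,491,zb),T(295,160,zb)]; print("holes L R, tips F B, holeF",np.round(h,1))
p=[T(188,144,.026),T(410,144,.026)]; print("posts",np.round(p,1)); print("base ctr",np.mean(p,0)-[23.25*.7071,0])
print(s["eef_pos"],s["ft_force"])
```

```text
holes L R, tips F B, holeF [[ -0.5 -23.2]
 [ -0.3  20.8]
 [ 25.6  -1.4]
 [-26.6  -1.1]
 [ 21.6  -1.5]]
posts [[ 14.6 -17.3]
 [ 14.5  15.5]]
base ctr [-1.88022018 -0.91493262]
[ 0.59526467 -0.22930833  0.0627896 ] [ 0.06592506 -0.27648908  0.47991981]
```

The board needs to shift about -1.3 mm in tool x and +0.3 mm in tool y. I'll lower it in steps and watch the force.

>>> servo_tool(
  plan="-0.13 0.03 0 0 0;0 0 1 0 0;0 0 1 0 0;0 0 0 0 0;0 0 0 0 0",
)

```text
time: 5.87
eef_pos: [0.5935, -0.2297, 0.0397]
tool_rot: [-3.14, 0.001, 0.651]
ft_force: [0.4, 0.9, -0.8]
width: 0.0129
gripper_force: 58.7
```

>>> servo_tool(
  plan="0 0 0.5 0 0;0 0 0.4 0 0;0 0 0 0 0;0 0 0 0 0",
)

```text
time: 6.2
eef_pos: [0.5939, -0.2298, 0.0315]
tool_rot: [-3.141, 0.0, 0.651]
ft_force: [0.6, 0.9, -0.3]
width: 0.0133
gripper_force: 58.7
```

>>> servo_tool(
  plan="0 0 0.3 0 0;0 0 0.3 0 0;0 0 0 0 0;0 0 0 0 0",
)

```text
time: 6.53
eef_pos: [0.5944, -0.23, 0.0266]
tool_rot: [3.141, -0.001, 0.651]
ft_force: [-2.8, 1.4, 8.3]
width: 0.0126
gripper_force: 59.5
```

There is contact at exactly the seated height. I'll release and look.

>>> servo_tool(
  plan="0 0 0 0 0.45;0 0 0 0 0.45;0 0 0 0 0.45;0 0 -1.5 0 0.45;0 0 -3 0 0.7;0 0 -4 0 1;0 0 0 0 1;0 0 0 0 1;0 0 0 0 1",
)

```text
time: 7.28
eef_pos: [0.5938, -0.2298, 0.1104]
tool_rot: [-3.141, 0.0, 0.651]
ft_force: [0.4, -0.6, -0.5]
width: 0.0853
gripper_force: 0.0
```

Run:
```python
from h import *
s=sense(); f=grab_frame("wrist"); pickle.dump(f,open("w7.pkl","wb")); print(s["eef_pos"],s["tool_rot"],s["ft_force"],s["width"])
u,v=proj(f,(.5934,-.229,.02)); print(u,v); u,v=int(u),int(v)
a=cv2.resize(f["pixels"][v-45:v+45,u-50:u+50],None,fx=6,fy=6,interpolation=cv2.INTER_CUBIC); cv2.imwrite("pics/c7.png",a)
```

```text
[ 0.59383259 -0.22975421  0.1103698 ] [-3.14128857e+00  1.42203017e-04  6.50805188e-01] [ 0.36159716 -0.55526292 -0.46188589] 0.08533190436797923
256.72006542943217 191.8171707159784
```

View pics/c7.png

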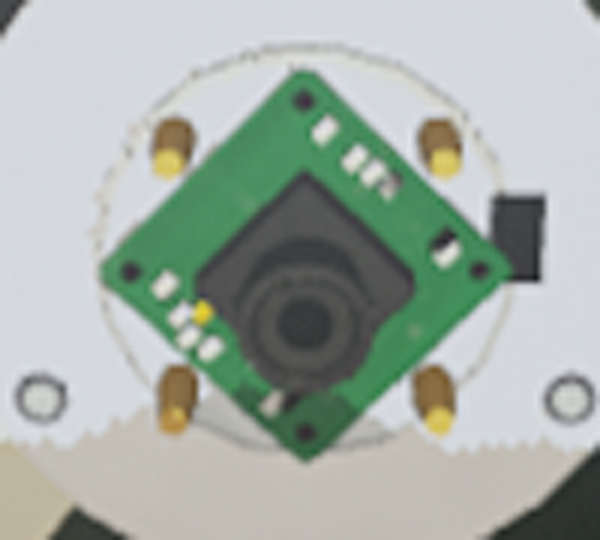

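The crop shows the board flat between the posts with an even gap all round. On to the ring: I'll turn so the fingers stay clear of the jar and hover over it.

>>> servo_tool(
  plan="0 0 0 0.104 1;0 0 0 0.104 1;0 0 0 0.104 1;0 0 0 0.104 1;0 0 0 0.104 1;-0.4 3.15 0 0 1;-0.4 3.15 0 0 1;-0.4 3.15 0 0 1;-0.4 3.15 0.5 0 1;0 0 0.5 0 1",
)

```text
time: 8.17
eef_pos: [0.5931, -0.3618, 0.0989]
tool_rot: [-3.142, 0.001, 0.127]
ft_force: [-0.3, 0.1, 0.4]
width: 0.0854
gripper_force: 0.0
```

>>> servo_tool(
  plan="0 0 0 0 1;0 0 0 0 1;0 0 0 0 1",
)

```text
time: 8.42
eef_pos: [0.5947, -0.3557, 0.1004]
tool_rot: [-3.141, 0.001, 0.132]
ft_force: [-0.1, 0.3, 0.1]
width: 0.0856
gripper_force: 0.0
```

```bash
cat > circ.py <<'E'
from h import *
def circ(name,guess,z,half,cond,save):
    s=sense(); f=grab_frame("wrist"); pickle.dump(f,open(save,"wb")); e=s["eef_pos"]
    H,S,V=cv2.split(cv2.cvtColor(f["pixels"],cv2.COLOR_BGR2HSV)); u,v=map(int,proj(f,(*guess,z)))
    q=np.zeros(H.shape,bool); q[max(0,v-half):v+half,max(0,u-half):u+half]=1
    m=(cond(H.astype(int),S.astype(int),V.astype(int))&q).astype(np.uint8)
    n,l,st,c=cv2.connectedComponentsWithStats(m); m=l==1+np.argmax(st[1:,4]); k=1+np.argmax(st[1:,4])
    c=cv2.convexHull(np.argwhere(m)[:,::-1].astype(np.int32))[:,0]
    P=np.array([onz(f,*p,z) for p in c])[:,:2]; el=cv2.fitEllipse((P*1000).astype(np.float32))
    C=np.array(el[0])/1000
    print(name,"roi",u,v,"bbox",st[k].tolist(),"ellipse",np.round(el[0],1),np.round(el[1],1),"eef",np.round(e,4),np.round(s["tool_rot"],3),"w",s["width"])
    print("shift to centre, tool cm",tool([C[0]-e[0],C[1]-e[1],0])); return C,f
E
python3 - <<'E'
from circ import *
circ("ring",(.5946,-.3569),.008,55,lambda H,S,V:(V>120)&(S<60),"w8.pkl")
E
```

```text
ring roi 259 190 bbox [227, 158, 67, 63, 2677] ellipse [ 595.1 -357.2] [49.8 49.9] eef [ 0.5947 -0.3557  0.1004] [-3.141e+00  1.000e-03  1.320e-01] w 0.0856155675748301
shift to centre, tool cm [ 0.02  0.15 -0.  ]
```

>>> servo_tool(
  plan="0 0.15 2 0 1;0 0 3 0 1;0 0 3 0 1;0 0 1.95 0 1;0 0 0 0 1;0 0 0 0 1",
)

```text
time: 8.97
eef_pos: [0.5949, -0.3576, 0.0013]
tool_rot: [-3.141, 0.001, 0.132]
ft_force: [-1.0, -0.2, 0.2]
width: 0.0855
gripper_force: 0.0
```

>>> servo_tool(
  plan="0 0 0 0 0.4;0 0 0 0 0.4;0 0 0 0 0.4;0 0 0 0 0.4;0 0 0 0 0.4;0 0 0 0 0.4",
)

```text
time: 9.47
eef_pos: [0.5956, -0.3587, 0.0042]
tool_rot: [3.14, -0.002, 0.131]
ft_force: [-5.1, 4.9, 14.5]
width: 0.045
gripper_force: 58.8
```

Gripped, but the fingertips seem to be resting on the bench (14 N upward). I'll lift and check.

>>> servo_tool(
  plan="0 0 -0.4 0 0.4;0 0 -0.4 0 0.4;0 0 0 0 0.4",
)

```text
time: 9.72
eef_pos: [0.5953, -0.3587, 0.0107]
tool_rot: [3.14, -0.001, 0.131]
ft_force: [0.4, 0.4, 1.2]
width: 0.0445
gripper_force: 61.0
```

>>> servo_tool(
  plan="0 0 -2 0 0.4;0 0 -3 0 0.4;0 0 -3 0 0.4;0 0 0 0 0.4;0 0 0 0 0.4",
)

```text
time: 10.13
eef_pos: [0.5954, -0.3588, 0.0913]
tool_rot: [3.139, -0.003, 0.131]
ft_force: [-0.1, 0.6, -1.3]
width: 0.0443
gripper_force: 61.2
```

Run:
```python
from circ import *
s=sense(); print(s["eef_pos"],s["ft_force"],s["width"])
e=s["eef_pos"]
C,f=circ("ring",e[:2],e[2]+.004,75,lambda H,S,V:(V>120)&(S<60),"w9.pkl")
u,v=map(int,proj(f,(e[0],e[1],e[2]+.004)))
cv2.imwrite("pics/c9.png",cv2.resize(f["pixels"][v-90:v+90,u-110:u+110],None,fx=3.3,fy=3.3,interpolation=cv2.INTER_CUBIC))
sd=grab_frame("side"); pickle.dump(sd,open("s9.pkl","wb"))
```

```text
[ 0.59544528 -0.35883787  0.09132561] [-0.08911154  0.61808316 -1.28418574] 0.04425746711833573
ring roi 258 252 bbox [207, 202, 99, 96, 5712] ellipse [ 595.7 -357.5] [48.8 50.2] eef [ 0.5954 -0.3588  0.0913] [ 3.139e+00 -3.000e-03  1.310e-01] w 0.04425746711833573
shift to centre, tool cm [ 0.04 -0.13 -0.  ]
```

View pics/c9.png

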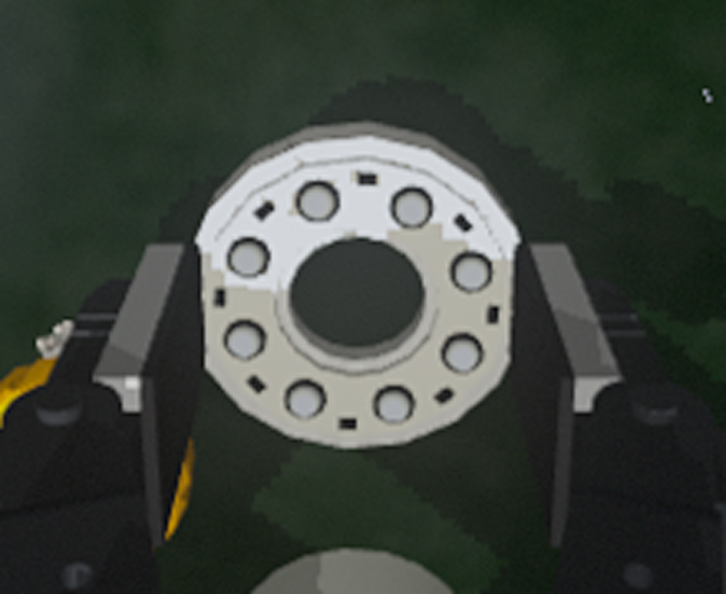

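The ring is held level, with its middle at about crop (358,290) and LEDs up. I'll carry it over the base and turn back to 45° to the posts.

>>> servo_tool(
  plan="0.39 -3.2 0 0 0.4;0.39 -3.2 0 0 0.4;0.39 -3.2 0 0 0.4;0.39 -3.2 0 0 0.4;0 0 0 -0.104 0.4;0 0 0 -0.104 0.4;0 0 0 -0.104 0.4;0 0 0 -0.104 0.4;0 0 0 -0.104 0.4;0 0 0 0 0.4",
)

```text
time: 11.07
eef_pos: [0.593, -0.2292, 0.0877]
tool_rot: [-3.139, 0.001, 0.656]
ft_force: [0.1, 0.5, -0.6]
width: 0.0438
gripper_force: 61.3
```

>>> servo_tool(
  plan="0 0 1 0 0.4;0 0 1 0 0.4;0 0 0 0 0.4;0 0 0 0 0.4;0 0 0 0 0.4",
)

```text
time: 11.48
eef_pos: [0.5935, -0.2294, 0.069]
tool_rot: [-3.141, 0.0, 0.65]
ft_force: [1.2, -0.5, -0.6]
width: 0.0438
gripper_force: 61.3
```

Run:
```python
from circ import *
s=sense(); e=s["eef_pos"]; print(e,s["tool_rot"],s["ft_force"],tool([.594-e[0],-.230-e[1],0]))
```

```text
[ 0.59353851 -0.22939956  0.06900995] [-3.14122706e+00  1.94255679e-04  6.49766118e-01] [ 1.16350135 -0.54718395 -0.59077071] [ 0.    0.08 -0.  ]
```

>>> servo_tool(
  plan="0 0.08 1 0 0.4;0 0 1 0 0.4;0 0 0.4 0 0.4;0 0 0 0 0.4;0 0 0 0 0.4",
)

```text
time: 11.9
eef_pos: [0.5939, -0.23, 0.0448]
tool_rot: [-3.141, 0.0, 0.651]
ft_force: [-0.2, 1.2, -0.8]
width: 0.0443
gripper_force: 61.3
```

>>> servo_tool(
  plan="0 0 0.4 0 0.4;0 0 0.4 0 0.4;0 0 0 0 0.4;0 0 0 0 0.4",
)

```text
time: 12.23
eef_pos: [0.594, -0.23, 0.0371]
tool_rot: [-3.141, 0.0, 0.651]
ft_force: [-0.3, -0.6, -0.6]
width: 0.044
gripper_force: 61.3
```

>>> servo_tool(
  plan="0 0 0.3 0 0.4;0 0 0.2 0 0.4;0 0 0 0 0.4;0 0 0 0 0.4",
)

```text
time: 12.57
eef_pos: [0.594, -0.23, 0.0322]
tool_rot: [-3.141, 0.0, 0.651]
ft_force: [0.5, -0.8, -0.4]
width: 0.0441
gripper_force: 61.3
```

>>> servo_tool(
  plan="0 0 0.15 0 0.4;0 0 0 0 0.4;0 0 0 0 0.4",
)

```text
time: 12.82
eef_pos: [0.594, -0.23, 0.0308]
tool_rot: [-3.142, 0.0, 0.651]
ft_force: [0.3, 0.1, -0.4]
width: 0.044
gripper_force: 61.3
```

>>> servo_tool(
  plan="0 0 0.1 0 0.4;0 0 0 0 0.4;0 0 0 0 0.4",
)

```text
time: 13.07
eef_pos: [0.5942, -0.2301, 0.0304]
tool_rot: [3.141, -0.0, 0.651]
ft_force: [-2.3, 1.2, 6.0]
width: 0.0441
gripper_force: 63.2
```

Contact at 30.4 mm, as expected. I'll release, lift and measure the ring.

>>> servo_tool(
  plan="0 0 0 0 0.75;0 0 0 0 0.75;0 0 0 0 0.75;0 0 -1 0 0.9;0 0 -3 0 1;0 0 -4 0 1;0 0 0 0 1;0 0 0 0 1;0 0 0 0 1",
)

```text
time: 13.82
eef_pos: [0.594, -0.23, 0.1101]
tool_rot: [3.141, -0.0, 0.651]
ft_force: [-0.6, 0.3, -1.6]
width: 0.0858
gripper_force: 0.0
```

Run:
```python
from circ import *
C,f=circ("ring",(.5934,-.229),.034,60,lambda H,S,V:(V>120)&(S<60),"w10.pkl")
im=f["pixels"]; u,v=map(int,proj(f,(.5934,-.229,.034))); g=cv2.cvtColor(im,cv2.COLOR_BGR2GRAY)
H,S,V=cv2.split(cv2.cvtColor(im,cv2.COLOR_BGR2HSV))
print("brass",[(c,onz(f,*c,.024)[:2].round(4).tolist()) for c,s in blobs((H>8)&(H<35)&(S>70)&(cv2.circle(np.zeros_like(H),(u,v),50,1,-1)>0),4)])
# dark lens blob
q=cv2.circle(np.zeros_like(H),(u,v),22,1,-1)>0
for c,s in blobs((V<90)&q,60): print("lens",c,s,onz(f,*c,.036)[:2])
```

```text
ring roi 256 198 bbox [196, 138, 120, 119, 10364] ellipse [ 588.2 -222.4] [ 83.8 111.2] eef [ 0.594  -0.23    0.1101] [ 3.141 -0.     0.651] w 0.08579210661531912
shift to centre, tool cm [-0.   -0.96  0.  ]
brass [([233.1, 167.7], [0.5989, -0.204]), ([279.1, 167.8], [0.6188, -0.2302])]
lens [256.4, 197.6] [243, 185, 27, 26, 453] [ 0.59427052 -0.2284392 ]
```

The lens stands in the middle of the hole, at (256.4,197.6), and the front posts show evenly on both sides. Next is the cover.

>>> servo_tool(
  plan="-3.46 0.42 0 0 1;-3.46 0.42 0 0 1;-3.46 0.42 0 0 1;-3.46 0.42 0 0 1;-3.46 0.42 0 0 1;-3.46 0.42 0 0 1;0 0 0 0 1;0 0 0 0 1;0 0 0 0 1",
)

```text
time: 14.62
eef_pos: [0.4442, -0.3754, 0.1091]
tool_rot: [-3.14, 0.0, 0.651]
ft_force: [0.4, 0.4, 0.7]
width: 0.0851
gripper_force: 0.0
```

Run:
```python
from circ import *
C,f=circ("cover",(.444,-.3763),.0365,75,lambda H,S,V:(V>165)&(S<60),"w11.pkl")
f=pickle.load(open("w10.pkl","rb")); g=cv2.cvtColor(f["pixels"],cv2.COLOR_BGR2GRAY)
E=cv2.Canny(g,25,70); E[:130]=0;E[265:]=0;E[:,:180]=0;E[:,330:]=0
cn,_=cv2.findContours(E,cv2.RETR_LIST,cv2.CHAIN_APPROX_NONE)
for c in cn:
    if len(c)<40: continue
    P=np.array([onz(f,*p[0],.034) for p in c])[:,:2].astype(np.float32)*1000
    e=cv2.fitEllipse(P); print(len(c),np.round(e[0],1),np.round(e[1],1))
```

```text
cover roi 258 200 bbox [215, 157, 89, 84, 3277] ellipse [ 444.2 -376.2] [61.5 62. ] eef [ 0.4442 -0.3754  0.1091] [-3.14   0.     0.651] w 0.08514448605679208
shift to centre, tool cm [-0.04  0.06 -0.  ]
70 [ 582.4 -292.2] [ 6.1 20.9]
46 [ 565.6 -210.2] [5.9 6.4]
271 [ 568.1 -223.6] [16.9 66.8]
42 [ 579.1 -219.4] [5.6 6.6]
57 [ 592.1 -230.4] [ 9.5 11.6]
43 [ 594.7 -227.6] [ 8.5 13.6]
74 [ 593.5 -228.7] [19.2 19.5]
111 [ 593.5 -229.4] [19.8 21.6]
46 [ 602.4 -214.9] [5.9 6.5]
85 [ 596.4 -219.7] [33.1 41.8]
275 [ 598.9 -226.1] [39.7 51.8]
188 [ 606.4 -221. ] [32.8 42.5]
531 [ 591.6 -221.8] [ 78.2 110. ]
202 [ 591.9 -185.8] [ 7.4 56.7]
```

The ring hole sits at (593.5,-228.7) with diameter 19.4 mm at the expected height, so the ring lies level. Now I'll grip the cover.

>>> servo_tool(
  plan="-0.04 0.1 3 0 1;0 0 3 0 1;0 0 2.5 0 1;0 0 1 0 1;0 0 0 0 1;0 0 0 0 1;0 0 0 0 0.5;0 0 0 0 0.5;0 0 0 0 0.5;0 0 0 0 0.5",
)

```text
time: 15.5
eef_pos: [0.4454, -0.3776, 0.0172]
tool_rot: [3.138, -0.001, 0.651]
ft_force: [-1.5, 2.1, 11.9]
width: 0.0616
gripper_force: 63.2
```

>>> servo_tool(
  plan="0 0 0 0 0.5;0 0 0 0 0.5",
)

```text
time: 15.67
eef_pos: [0.4454, -0.3776, 0.0172]
tool_rot: [3.138, -0.001, 0.651]
ft_force: [-1.4, 3.2, 11.9]
width: 0.0617
gripper_force: 63.2
```

>>> servo_tool(
  plan="0 0 -1 0 0.5;0 0 -3 0 0.5;0 0 -4 0 0.5;0 0 -3 0 0.5;0 0 0 0 0.5;0 0 0 0 0.5;0 0 0 0 0.5",
)

```text
time: 16.25
eef_pos: [0.4443, -0.3767, 0.1248]
tool_rot: [-3.142, 0.0, 0.651]
ft_force: [0.3, 1.0, -0.3]
width: 0.0618
gripper_force: 65.7
```

Run:
```python
from circ import *
s=sense(); e=s["eef_pos"]; print(e,s["ft_force"],s["width"],s["gripper_force"])
circ("cover",e[:2],e[2]-.0148+.0365,95,lambda H,S,V:(V>140)&(S<60),"w12.pkl")
```

```text
[ 0.44425052 -0.37668141  0.12475723] [ 0.31972508  0.96576538 -0.27630392] 0.061816844116563935 65.65552573883906
cover roi 259 274 bbox [176, 202, 153, 154, 10981] ellipse [ 437.2 -376.3] [64.4 77.6] eef [ 0.4443 -0.3767  0.1248] [-3.142  0.     0.651] w 0.061816844116563935
shift to centre, tool cm [-0.54 -0.45  0.  ]
```

>>> servo_tool(
  plan="3.47 -0.43 0 0 0.5;3.47 -0.43 0 0 0.5;3.47 -0.43 0 0 0.5;3.47 -0.43 0 0 0.5;3.47 -0.43 0 0 0.5;3.47 -0.43 0 0 0.5;0 0 0 0 0.5;0 0 0 0 0.5;0 0 0 0 0.5;0 0 0 0 0.5",
)

```text
time: 17.13
eef_pos: [0.5936, -0.2311, 0.1241]
tool_rot: [-3.141, 0.001, 0.65]
ft_force: [0.6, -0.3, 0.0]
width: 0.0617
gripper_force: 65.6
```

Run:
```python
from circ import *
s=sense(); e=s["eef_pos"]; print(e,s["tool_rot"],s["ft_force"],tool([.594-e[0],-.230-e[1],0]))
f=grab_frame("wrist"); g=cv2.cvtColor(f["pixels"],cv2.COLOR_BGR2GRAY); pickle.dump(f,open("w13.pkl","wb"))
E=cv2.Canny(g,25,70); E[:160]=0
cn,_=cv2.findContours(E,cv2.RETR_LIST,cv2.CHAIN_APPROX_NONE)
for z in (e[2]-.0172+.034,):
  for c in cn:
    if len(c)<60: continue
    P=(np.array([onz(f,*p[0],z) for p in c])[:,:2]-e[:2]).astype(np.float32)*1000
    q=cv2.fitEllipse(P)
    if 34<q[1][0] and q[1][1]<70 and q[1][1]/q[1][0]<1.15: print(len(c),np.round(q[0],1),np.round(q[1],1))
```

```text
[ 0.59358501 -0.23105442  0.12413838] [-3.14053811e+00  7.45783344e-04  6.49617072e-01] [ 0.56769896 -0.2681919   0.01659002] [ 0.1  -0.06 -0.  ]
322 [-2.2  0.2] [57.4 57.5]
531 [-2.8 -0.7] [55.1 57.3]
243 [-1.8  0.4] [38.3 40.2]
247 [-1.8  0.4] [38.6 40.4]
```

The rim (57.4 mm) and window (39 mm) are found in the hand, offset about -1.3 mm in tool x. I'll correct by +2 mm and lower.

>>> servo_tool(
  plan="0.2 -0.05 2 0 0.5;0 0 3 0 0.5;0 0 1.8 0 0.5;0 0 0 0 0.5;0 0 0 0 0.5",
)

```text
time: 17.6
eef_pos: [0.5951, -0.2292, 0.0566]
tool_rot: [-3.14, 0.001, 0.65]
ft_force: [1.3, 0.1, -0.4]
width: 0.0618
gripper_force: 65.6
```

>>> servo_tool(
  plan="0 0 0.5 0 0.5;0 0 0.5 0 0.5;0 0 0.5 0 0.5;0 0 0 0 0.5;0 0 0 0 0.5",
)

```text
time: 18.02
eef_pos: [0.5957, -0.2286, 0.0418]
tool_rot: [-3.142, 0.0, 0.651]
ft_force: [-0.3, 0.3, -0.5]
width: 0.0617
gripper_force: 65.6
```

>>> servo_tool(
  plan="0 0 0.5 0 0.5;0 0 0.5 0 0.5;0 0 0 0 0.5;0 0 0 0 0.5",
)

```text
time: 18.35
eef_pos: [0.5956, -0.2285, 0.0313]
tool_rot: [-3.141, 0.0, 0.651]
ft_force: [0.1, 0.6, -0.5]
width: 0.0614
gripper_force: 65.6
```

>>> servo_tool(
  plan="0 0.08 0.3 0 0.5;0 0 0.2 0 0.5;0 0 0 0 0.5;0 0 0 0 0.5",
)

```text
time: 18.68
eef_pos: [0.5962, -0.2293, 0.0267]
tool_rot: [-3.141, 0.0, 0.651]
ft_force: [0.2, -0.0, -0.9]
width: 0.0612
gripper_force: 65.6
```

>>> servo_tool(
  plan="0 0 0.15 0 0.5;0 0 0 0 0.5;0 0 0 0 0.5",
)

```text
time: 18.93
eef_pos: [0.5964, -0.2293, 0.0254]
tool_rot: [3.141, -0.0, 0.651]
ft_force: [1.6, 0.2, 1.2]
width: 0.0617
gripper_force: 65.7
```

>>> servo_tool(
  plan="0 0 0.08 0 0.5;0 0 0 0 0.5;0 0 0 0 0.5",
)

```text
time: 19.18
eef_pos: [0.5964, -0.2293, 0.0253]
tool_rot: [3.141, -0.0, 0.651]
ft_force: [-3.3, 1.5, 8.0]
width: 0.0618
gripper_force: 66.4
```

>>> servo_tool(
  plan="0 0 0 0 0.85;0 0 0 0 1;0 0 0 0 1;0 0 0 0 1;0 0 -2 0 1;0 0 -4 0 1;0 0 -3 0 1;0 0 0 0 1;0 0 0 0 1;0 0 0 0 1",
)

```text
time: 20.02
eef_pos: [0.5959, -0.2291, 0.1137]
tool_rot: [-3.141, 0.001, 0.651]
ft_force: [-0.2, 0.4, -0.3]
width: 0.0852
gripper_force: 0.0
```

```bash
cat > rim.py <<'E'
from h import *
def rim(save,z):
    s=sense(); e=s["eef_pos"]; f=grab_frame("wrist"); g=cv2.cvtColor(f["pixels"],cv2.COLOR_BGR2GRAY); pickle.dump(f,open(save,"wb"))
    print(e,s["tool_rot"],s["ft_force"],s["width"])
    E=cv2.Canny(g,25,70)
    cn,_=cv2.findContours(E,cv2.RETR_LIST,cv2.CHAIN_APPROX_NONE)
    for c in cn:
        if len(c)<60: continue
        P=(np.array([onz(f,*p[0],z) for p in c])[:,:2]).astype(np.float32)*1000
        q=cv2.fitEllipse(P)
        if 34<q[1][0] and q[1][1]<110 and q[1][1]/q[1][0]<1.1: print(len(c),np.round(q[0],1),np.round(q[1],1))
if __name__=="__main__":
    rim("w14.pkl",.0435)
E
python3 rim.py
```

```text
[ 0.59586591 -0.22910764  0.11365287] [-3.14067105e+00  5.01468737e-04  6.50806233e-01] [-0.19809924  0.4352073  -0.30102387] 0.08521211503991627
767 [ 595.5 -227.9] [51.1 55.7]
```

The cover is fully down: contact at 25.3 mm against 25.2 mm expected. I'll get the rim centre from this frame.

Run:
```python
from h import *
f=pickle.load(open("w14.pkl","rb")); g=cv2.cvtColor(f["pixels"],cv2.COLOR_BGR2GRAY)
u,v=map(int,proj(f,(.595,-.229,.042))); print(u,v)
for t in ((10,40),(25,70),(40,100)):
  E=cv2.Canny(g,*t); m=cv2.circle(np.zeros_like(E),(u,v),75,255,-1); E&=m
  cn,_=cv2.findContours(E,cv2.RETR_LIST,cv2.CHAIN_APPROX_NONE)
  for c in cn:
    if len(c)<70: continue
    for z in (.042,.0445):
        P=(np.array([onz(f,*p[0],z) for p in c])[:,:2]).astype(np.float32)*1000
        q=cv2.fitEllipse(P); print(t,len(c),z,np.round(q[0],1),np.round(q[1],1))
```

```text
257 201
(10, 40) 123 0.042 [ 577.1 -239.9] [13.8 41.4]
(10, 40) 123 0.0445 [ 578.  -239.2] [13.6 40.9]
(10, 40) 80 0.042 [ 595.5 -229.1] [12.9 17. ]
(10, 40) 80 0.0445 [ 596.2 -228.5] [12.7 16.8]
(10, 40) 72 0.042 [ 595.7 -227. ] [18.5 18.7]
(10, 40) 72 0.0445 [ 596.4 -226.5] [18.3 18.5]
(10, 40) 82 0.042 [ 595.8 -227.1] [19.1 19.2]
(10, 40) 82 0.0445 [ 596.5 -226.6] [18.9 19. ]
(10, 40) 767 0.042 [ 595.1 -228.2] [51.4 56.1]
(10, 40) 767 0.0445 [ 595.8 -227.7] [50.8 55.5]
(10, 40) 212 0.042 [ 532.2 -279.7] [100.6 232.4]
(10, 40) 212 0.0445 [ 533.6 -278.6] [ 99.4 229.7]
(10, 40) 417 0.042 [ 591.1 -225.3] [61.9 80.2]
(10, 40) 417 0.0445 [ 591.8 -224.8] [61.1 79.3]
(10, 40) 186 0.042 [ 596.3 -186. ] [ 8.  51.5]
(10, 40) 186 0.0445 [ 597. -186.] [ 7.9 50.9]
(10, 40) 576 0.042 [ 597.4 -218. ] [83.2 97.3]
(10, 40) 576 0.0445 [ 598.1 -217.5] [82.2 96.2]
(25, 70) 123 0.042 [ 577.1 -239.9] [13.8 41.4]
(25, 70) 123 0.0445 [ 578.  -239.2] [13.6 40.9]
(25, 70) 80 0.042 [ 595.5 -229.1] [12.9 17. ]
(25, 70) 80 0.0445 [ 596.2 -228.5] [12.7 16.8]
(25, 70) 72 0.042 [ 595.7 -227. ] [18.5 18.7]
(25, 70
[... 683 characters left out ...]
8.  -239.2] [13.6 40.9]
(40, 100) 72 0.042 [ 595.7 -227. ] [18.5 18.7]
(40, 100) 72 0.0445 [ 596.4 -226.5] [18.3 18.5]
(40, 100) 82 0.042 [ 595.8 -227.1] [19.1 19.2]
(40, 100) 82 0.0445 [ 596.5 -226.6] [18.9 19. ]
(40, 100) 767 0.042 [ 595.1 -228.2] [51.4 56.1]
(40, 100) 767 0.0445 [ 595.8 -227.7] [50.8 55.5]
(40, 100) 212 0.042 [ 532.2 -279.7] [100.6 232.4]
(40, 100) 212 0.0445 [ 533.6 -278.6] [ 99.4 229.7]
(40, 100) 417 0.042 [ 591.1 -225.3] [61.9 80.2]
(40, 100) 417 0.0445 [ 591.8 -224.8] [61.1 79.3]
(40, 100) 186 0.042 [ 596.3 -186. ] [ 8.  51.5]
(40, 100) 186 0.0445 [ 597. -186.] [ 7.9 50.9]
(40, 100) 576 0.042 [ 597.4 -218. ] [83.2 97.3]
(40, 100) 576 0.0445 [ 598.1 -217.5] [82.2 96.2]
```

Camera estimate of the rim centre is about (0.5947,-0.2287). I'll rise well clear of the joystick and go to the cap.

>>> servo_tool(
  plan="0 0 -3 0.104 1;0 0 -3 0.104 1;0 0 -3 0.104 1;0 0 -3 0.104 1;0 0 -3 0.104 1;0 0 0 0 1",
)

```text
time: 20.57
eef_pos: [0.5973, -0.2298, 0.2697]
tool_rot: [3.138, -0.006, 0.124]
ft_force: [0.2, -0.7, 1.1]
width: 0.0853
gripper_force: 0.0
```

>>> servo_tool(
  plan="-1 -3.9 0 0 1;-1 -3.9 0 0 1;-1 -3.9 0 0 1;-1 -3.9 0 0 1;-1 -3.9 0 0 1;-1 -3.9 0 0 1;-1 -3.9 0 0 1;-1 -3.9 0 0 1;-1 -3.9 0 0 1;-1 -3.9 0 0 1",
)

```text
time: 21.4
eef_pos: [0.4449, 0.1458, 0.2633]
tool_rot: [3.141, 0.002, 0.131]
ft_force: [1.2, 0.4, 0.6]
width: 0.0855
gripper_force: 0.0
```

>>> servo_tool(
  plan="0 -1.5 0 0 1;0 0 0 0 1;0 0 0 0 1;0 0 0 0 1",
)

```text
time: 21.73
eef_pos: [0.4444, 0.1586, 0.2637]
tool_rot: [3.141, 0.001, 0.131]
ft_force: [-0.1, -1.0, -0.0]
width: 0.0853
gripper_force: 0.0
```

Run:
```python
from circ import *
s=sense(); print(s["eef_pos"],s["tool_rot"])
f=grab_frame("wrist"); pickle.dump(f,open("w15.pkl","wb")); u,v=map(int,proj(f,(.4435,.161,.009))); print(u,v)
H,S,V=cv2.split(cv2.cvtColor(f["pixels"],cv2.COLOR_BGR2HSV))
for y in range(v-40,v+41,8): print([(int(H[y,x]),int(S[y,x]),int(V[y,x])) for x in range(u-40,u+41,10)])
cv2.imwrite("pics/w15.png",f["pixels"])
```

```text
[0.44437209 0.15864447 0.26366601] [3.14124534e+00 1.39208190e-03 1.30768226e-01]
254 149
[(50, 121, 42), (52, 109, 42), (58, 109, 42), (62, 87, 44), (56, 89, 43), (55, 66, 50), (60, 65, 47), (58, 62, 49), (63, 55, 56)]
[(48, 107, 43), (54, 118, 41), (53, 116, 44), (58, 89, 43), (54, 89, 43), (56, 85, 42), (55, 66, 50), (55, 54, 52), (63, 53, 53)]
[(49, 101, 43), (54, 97, 42), (58, 101, 43), (58, 105, 39), (56, 95, 43), (55, 71, 43), (63, 65, 47), (60, 53, 53), (58, 56, 55)]
[(51, 103, 42), (53, 115, 40), (56, 128, 40), (13, 23, 78), (25, 22, 70), (18, 18, 71), (58, 71, 47), (62, 68, 49), (58, 78, 46)]
[(53, 64, 52), (54, 89, 43), (58, 102, 40), (24, 19, 68), (20, 23, 68), (18, 29, 87), (15, 19, 55), (58, 75, 51), (60, 72, 46)]
[(56, 85, 45), (57, 104, 44), (17, 21, 87), (18, 22, 59), (20, 20, 75), (21, 24, 75), (25, 23, 68), (54, 78, 49), (55, 71, 47)]
[(54, 97, 42), (58, 80, 48), (60, 87, 44), (15, 15, 68), (23, 28, 73), (30, 22, 69), (30, 18, 58), (60, 79, 45), (58, 62, 49)]
[(56, 106, 41), (60, 77, 43), (56, 79, 45), (20, 22, 69), (13, 24, 73), (18, 19, 67), (57, 112, 41), (58, 81, 47), (62, 91, 42)]
[(56, 89, 43), (58, 76, 47), (55, 107, 43), (56, 106, 41), (56, 103, 42), (62, 100, 41), (60, 87, 41), (62, 79, 45), (64, 93, 44)]
[(58, 83, 43), (58, 95, 43), (56, 89, 43), (53, 111, 39), (54, 97, 42), (60, 85, 42), (58, 97, 42), (64, 87, 44), (62, 87, 44)]
[(56, 85, 48), (60, 80, 48), (58, 97, 42), (57, 100, 28), (56, 83, 43), (62, 106, 41), (57, 112, 41), (63, 68, 34), (65, 90, 31)]
```

Clear colour difference: the cap is S<40, the mat S>50. I'll measure it and descend.

>>> servo_tool(
  plan="0 0 4 0 1;0 0 4 0 1;0 0 4 0 1;0 0 4 0 1;0 0 0 0 1;0 0 0 0 1;0 0 0 0 1",
)

```text
time: 22.37
eef_pos: [0.4455, 0.159, 0.1066]
tool_rot: [-3.141, -0.002, 0.13]
ft_force: [-0.4, 1.0, 0.1]
width: 0.0851
gripper_force: 0.0
```

Run:
```python
from circ import *
circ("cap",(.4435,.161),.009,60,lambda H,S,V:(V<130)&(S<42)&(H<42),"w16.pkl")
```

```text
cap roi 254 190 bbox [222, 157, 67, 65, 3403] ellipse [444.  160.7] [51.3 52.1] eef [0.4455 0.159  0.1066] [-3.141e+00 -2.000e-03  1.300e-01] w 0.08512953218596042
shift to centre, tool cm [-0.12 -0.18 -0.  ]
```

>>> servo_tool(
  plan="-0.12 -0.1 3 0 1;0 0 3 0 1;0 0 3 0 1;0 0 1.55 0 1;0 0 0 0 1;0 0 0 0 1;0 0 0 0 1",
)

```text
time: 23.0
eef_pos: [0.4444, 0.1604, 0.0012]
tool_rot: [-3.141, -0.003, 0.131]
ft_force: [0.9, 0.6, -0.0]
width: 0.0855
gripper_force: 0.0
```

>>> servo_tool(
  plan="0 0 0 0 0.4;0 0 0 0 0.4;0 0 0 0 0.4;0 0 0 0 0.4;0 0 0 0 0.4;0 0 0 0 0.4",
)

```text
time: 23.5
eef_pos: [0.4435, 0.1603, 0.0005]
tool_rot: [-3.141, -0.002, 0.131]
ft_force: [-6.8, -2.4, 19.6]
width: 0.0489
gripper_force: 58.4
```

>>> servo_tool(
  plan="0 0 -0.5 0 0.4;0 0 -2 0 0.4;0 0 -3 0 0.4;0 0 -3 0 0.4;0 0 0 0 0.4;0 0 0 0 0.4",
)

```text
time: 24.0
eef_pos: [0.4437, 0.1603, 0.0856]
tool_rot: [-3.141, -0.004, 0.131]
ft_force: [0.5, -0.8, -1.6]
width: 0.0489
gripper_force: 61.9
```

Run:
```python
from circ import *
e=sense()["eef_pos"]
circ("cap",e[:2],e[2]+.005,75,lambda H,S,V:(V<130)&(S<42)&(H<42),"w17.pkl")
```

```text
cap roi 258 253 bbox [199, 199, 116, 106, 8989] ellipse [443.1 161.3] [53.4 54.7] eef [0.4437 0.1603 0.0856] [-3.141 -0.004  0.131] w 0.04887914979472745
shift to centre, tool cm [-0.05 -0.11 -0.  ]
```

The cap is held level. I'll take it back the same way, high, then turn and come in over the cover.

>>> servo_tool(
  plan="0 0 -3.6 0 0.4;0 0 -3.6 0 0.4;0 0 -3.6 0 0.4;0 0 -3.6 0 0.4;0 0 -3.6 0 0.4;0 0 0 0 0.4",
)

```text
time: 24.55
eef_pos: [0.4445, 0.1605, 0.2694]
tool_rot: [-3.14, -0.008, 0.131]
ft_force: [0.8, 0.1, 0.1]
width: 0.0485
gripper_force: 62.2
```

>>> servo_tool(
  plan="0.9 3.7 0 0 0.4;0.9 3.7 0 0 0.4;0.9 3.7 0 0 0.4;0.9 3.7 0 0 0.4;0.9 3.7 0 0 0.4;0.9 3.7 0 0 0.4;0.9 3.7 0 0 0.4;0.9 3.7 0 0 0.4;0.9 3.7 0 0 0.4;0.84 3.7 0 0 0.4",
)

```text
time: 25.38
eef_pos: [0.5801, -0.197, 0.262]
tool_rot: [-3.14, 0.002, 0.131]
ft_force: [0.4, 0.6, 0.3]
width: 0.0487
gripper_force: 62.2
```

>>> servo_tool(
  plan="0.9 3.7 0 0 0.4;0 0 3 -0.104 0.4;0 0 3 -0.104 0.4;0 0 3 -0.104 0.4;0 0 3 -0.104 0.4;0 0 3 -0.104 0.4;0 0 0 0 0.4;0 0 0 0 0.4;0 0 0 0 0.4;0 0 0 0 0.4",
)

```text
time: 26.22
eef_pos: [0.5944, -0.231, 0.1161]
tool_rot: [3.139, -0.001, 0.648]
ft_force: [-0.2, 0.3, -0.1]
width: 0.0484
gripper_force: 62.2
```

Run:
```python
from circ import *
s=sense(); e=s["eef_pos"]; print("target shift",tool([.5947-e[0],-.2304-e[1],.07-e[2]]),s["tool_rot"],s["ft_force"])
C,f=circ("cap",e[:2],e[2]+.0085,62,lambda H,S,V:(V<130)&(S<42)&(H<42),"w18.pkl")
H,S,V=cv2.split(cv2.cvtColor(f["pixels"],cv2.COLOR_BGR2HSV)); g=V
E=cv2.Canny(g,25,70); E[:60]=0
for c in cv2.findContours(E,cv2.RETR_LIST,cv2.CHAIN_APPROX_NONE)[0]:
    if len(c)<60: continue
    P=(np.array([onz(f,*p[0],.0445) for p in c])[:,:2]).astype(np.float32)*1000
    q=cv2.fitEllipse(P)
    if 40<q[1][0] and q[1][1]<110 and q[1][1]/q[1][0]<1.2: print(len(c),np.round(q[0],1),np.round(q[1],1))
```

```text
target shift [ 0.05 -0.04  4.61] [ 3.13898777e+00 -1.41174117e-03  6.48383043e-01] [-0.21692719  0.33836286 -0.11322211]
cap roi 259 258 bbox [197, 204, 124, 100, 8386] ellipse [ 592.2 -227.5] [49.7 65.1] eef [ 0.5944 -0.231   0.1161] [ 3.139e+00 -1.000e-03  6.480e-01] w 0.04844678420722377
shift to centre, tool cm [ 0.04 -0.4  -0.  ]
160 [ 521.6 -315.9] [41.3 48.5]
191 [ 525.5 -312.7] [48.1 55. ]
140 [ 559.1 -255.7] [43.3 44.3]
175 [ 552. -258.] [66.3 74.5]
122 [ 561.4 -256.9] [40.9 44.7]
```

>>> servo_tool(
  plan="0.07 -0.04 2 0 0.4;0 0 2.6 0 0.4;0 0 0 0 0.4;0 0 0 0 0.4;0 0 0 0 0.4",
)

```text
time: 26.68
eef_pos: [0.5946, -0.2302, 0.07]
tool_rot: [3.14, -0.001, 0.65]
ft_force: [0.3, 0.2, 1.3]
width: 0.0488
gripper_force: 62.2
```

Run:
```python
from h import *
s=sense(); e=s["eef_pos"]; print(e,s["tool_rot"],"target shift",tool([.5949-e[0],-.2303-e[1],.0425-e[2]]))
f=grab_frame("wrist"); pickle.dump(f,open("w19.pkl","wb"))
cv2.imwrite("pics/c19.png",cv2.resize(f["pixels"][150:350,145:370],None,fx=3,fy=3,interpolation=cv2.INTER_CUBIC))
```

```text
[ 0.59464501 -0.23019995  0.06997641] [ 3.13961329e+00 -1.05940515e-03  6.50324604e-01] target shift [0.01 0.02 2.75]
```

>>> servo_tool(
  plan="0.02 0.02 1 0 0.4;0 0 1 0 0.4;0 0 0.3 0 0.4;0 0 0 0 0.4;0 0 0 0 0.4",
)

```text
time: 27.15
eef_pos: [0.5941, -0.2299, 0.0447]
tool_rot: [-3.141, 0.0, 0.651]
ft_force: [-0.4, -0.6, -1.3]
width: 0.0487
gripper_force: 62.2
```

>>> servo_tool(
  plan="0 0 0.2 0 0.4;0 0 0.1 0 0.4;0 0 0 0 0.4;0 0 0 0 0.4",
)

```text
time: 27.48
eef_pos: [0.5944, -0.23, 0.0427]
tool_rot: [3.141, -0.0, 0.651]
ft_force: [-0.4, 0.7, 4.1]
width: 0.0485
gripper_force: 62.8
```

>>> servo_tool(
  plan="0 0 0.1 0 0.4;0 0 0 0 0.4;0 0 0 0 0.4",
)

```text
time: 27.73
eef_pos: [0.5945, -0.2301, 0.0426]
tool_rot: [3.14, -0.001, 0.651]
ft_force: [-5.3, 2.5, 14.5]
width: 0.0486
gripper_force: 63.7
```

Contact at 42.6 mm against 42.5 mm expected, so the cap is on the rim's floor. I'll release, rise and look.

>>> servo_tool(
  plan="0 0 -0.1 0 0.4;0 0 0 0 0.75;0 0 0 0 0.8;0 0 0 0 0.8;0 0 0 0 0.8;0 0 -1 0 1;0 0 -3 0 1;0 0 -4 0 1;0 0 0 0 1;0 0 0 0 1",
)

```text
time: 28.57
eef_pos: [0.5953, -0.2304, 0.1253]
tool_rot: [3.137, -0.002, 0.651]
ft_force: [0.2, 0.1, -0.4]
width: 0.0852
gripper_force: 0.0
```

Run:
```python
from circ import *
C,f=circ("cap",(.595,-.229),.051,60,lambda H,S,V:(V<110)&(S<60),"w20.pkl")
u,v=map(int,proj(f,(.595,-.229,.045)))
a=cv2.resize(f["pixels"][v-75:v+75,u-90:u+90],None,fx=4,fy=4,interpolation=cv2.INTER_CUBIC); cv2.imwrite("pics/c20.png",a)
print(sense()["ft_force"])
```

```text
cap roi 255 198 bbox [218, 161, 73, 72, 4128] ellipse [ 594.9 -227.8] [51.1 52.7] eef [ 0.5953 -0.2304  0.1253] [ 3.137e+00 -2.000e-03  6.510e-01] w 0.08524183817599867
shift to centre, tool cm [ 0.12 -0.23 -0.  ]
[-0.14631402 -0.25754613 -0.55986745]
```

View pics/c20.png

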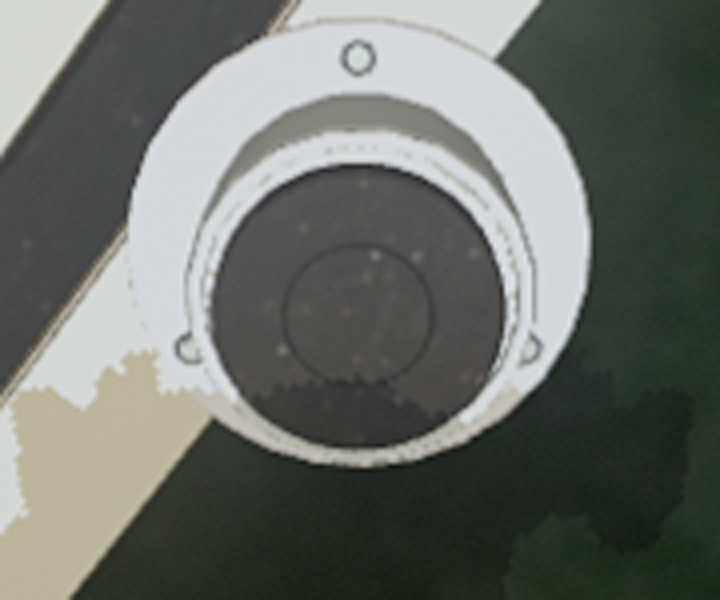

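The picture shows the cap (centre about (358,305) in the crop) lying flat and inside the rim, with the cover sitting straight on the disc. Handing in.

```bash
python3 -c "
from bench import *
print(job_done())"
```

```text
the job is handed in; nothing more can be done
None
```

The camera is assembled on its base in the order asked (board, LED ring, cover, cap): each part met contact at its seated height, the arm was clear at the end, and the job was handed in at about 29 s.

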